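Set the four keepers of a drill jig in crosswise order

TASK

Set the keepers of the drill jig over the disc: with a fingertip press down the red cap, then the yellow one opposite, then the green, then the blue opposite it, one at a time in that order, each until the white band on its stem has wholly sunk into its guide post. Press lightly: a few newtons move a keeper, and it must not be rammed against its stop (always under 20 newtons). Pick nothing up, and leave the disc, the brass plug and everything around the jig where they are.

Things in the scene. Friction and masses are not known exactly. Their poses are not given: they have to be found in the camera images.
- jig: drill jig: dark steel round plate 230 mm across, 20 mm thick, fixed; origin at the centre of its underside, z up. Four keepers stand 80 mm from its centre: red on its +x, yellow -x, green +y, blue -y. It may be turned to any angle. Each keeper has a 10 mm wide steel arm, 16 mm below its cap's top, reaching in over the disc's rim without touching it.
- keeper_red (a joint): how far the red keeper has been pushed down (m): 0 is fully up, 0.014 is its hard stop; it starts between 0 and 0.003. It slides straight down in its guide post against about 3 N of steady friction, has no spring and stays where it is left. An 8 mm white band on its stem shows above the guide post; it has wholly sunk into the post when the value reaches 0.008.
- keeper_red_top (a point): centre of the top of the red keeper's push cap, a flat round plastic cap 34 mm across, 10 mm thick; 78 mm above the table when the keeper is fully up, 64 mm at its stop. The cap sits on a black rubber cushion that gives 1 mm for each 2 N (1.5 mm while the keeper slides, 6 mm at most) and springs back on release.
- keeper_yellow (a joint): how far the yellow keeper has been pushed down (m): 0 is fully up, 0.014 is its hard stop; it starts between 0 and 0.003. It slides straight down in its guide post against about 3 N of steady friction, has no spring and stays where it is left. An 8 mm white band on its stem shows above the guide post; it has wholly sunk into the post when the value reaches 0.008.
- keeper_yellow_top (a point): centre of the top of the yellow keeper's push cap, a flat round plastic cap 34 mm across, 10 mm thick; 78 mm above the table when the keeper is fully up, 64 mm at its stop. The cap sits on a black rubber cushion that gives 1 mm for each 2 N (1.5 mm while the keeper slides, 6 mm at most) and springs back on release.
- keeper_green (a joint): how far the green keeper has been pushed down (m): 0 is fully up, 0.014 is its hard stop; it starts between 0 and 0.003. It slides straight down in its guide post against about 3 N of steady friction, has no spring and stays where it is left. An 8 mm white band on its stem shows above the guide post; it has wholly sunk into the post when the value reaches 0.008.
- keeper_green_top (a point): centre of the top of the green keeper's push cap, a flat round plastic cap 34 mm across, 10 mm thick; 78 mm above the table when the keeper is fully up, 64 mm at its stop. The cap sits on a black rubber cushion that gives 1 mm for each 2 N (1.5 mm while the keeper slides, 6 mm at most) and springs back on release.
- keeper_blue (a joint): how far the blue keeper has been pushed down (m): 0 is fully up, 0.014 is its hard stop; it starts between 0 and 0.003. It slides straight down in its guide post against about 3 N of steady friction, has no spring and stays where it is left. An 8 mm white band on its stem shows above the guide post; it has wholly sunk into the post when the value reaches 0.008.
- keeper_blue_top (a point): centre of the top of the blue keeper's push cap, a flat round plastic cap 34 mm across, 10 mm thick; 78 mm above the table when the keeper is fully up, 64 mm at its stop. The cap sits on a black rubber cushion that gives 1 mm for each 2 N (1.5 mm while the keeper slides, 6 mm at most) and springs back on release.
- disc: aluminium disc being drilled, 112 mm across, 8 mm thick, with a 24 mm centre hole, lying loose at the middle of the jig plate between four brass stop pins that stand 10 mm above the plate; origin at the centre of its underside
- plug: loose brass centring plug standing in the disc's hole at the middle of the jig, with a knob 26 mm across; its top is 60 mm above the table; origin at the centre of its underside
- hammer: hammer with a wooden handle lying on the table on the robot's right; bystander
- oil_bottle: yellow oil bottle 52 mm across, 130 mm tall, standing on the table on the robot's left; origin at its underside; bystander
- bit_cup: blue open cup 72 mm across, 85 mm tall, standing on the table on the robot's left; origin at its underside; bystander
- screwdriver: screwdriver with an orange handle lying on the table beyond the jig; bystander
- chuck_key: small steel T-shaped chuck key lying on the table beyond the jig; bystander
- spare_disc: spare aluminium disc 112 mm across, 8 mm thick, lying on the table on the robot's right; bystander

How it is judged:
By the outcome, as a careful person would: the job done as asked, in the order asked, and still so for the second after the job is handed in, with the robot touching nothing.
It also fails if it takes over 45 s, if anything falls off the work surface, if the arm or the gripper's body presses on something with over 40 N, if the wrist force passes 120 N, or if a joint passes its speed limit or range.

ROBOT

A 6-joint arm with a two-finger parallel gripper is mounted at the origin on the work surface. World frame = base frame: x ahead of the robot, y to its left, z up, the work surface at z = 0. Lengths are in mm, angles in rad, forces in N, time in s.
With the tool pointing down it reaches from about 300 to 775 mm from the base axis. Payload 14.6 kg.
Tool frame: the origin (TCP) lies midway between the tips of the shut fingers; the grasp point (between the pads) lies 19 mm behind it (manip.hold_point_z is the distance from the TCP to the grasp point, in mm); z points along the fingers, y is the direction in which the jaws open and shut (so a half turn about z gives the same grasp; the last joint's range is limited). The gripper opens to 94 mm and grips with 3 to 60 N. Pads are 16 mm wide; open, the fingers measure 119 mm over their backs; the gripper's body (75 mm by 177 mm) begins 78 mm behind the grasp point.
Start: joints at [-1.307, 0.3, 1.521, -0, 1.321, -0.067], TCP at [178.633, -520.173, 205.446] pointing down, gripper open.
Joint ranges: [-3.03, 3.03], [-0.79, 2.21], [0.23, 2.52], [-1.04, 4.18], [0, 3.07], [-2.55, 2.55]. Speed limits (rad/s): [2.22, 2.22, 2.57, 3.14, 3.14, 3.14].

INTERFACE

Orientations are given as [roll, pitch, yaw] about the fixed x, y, z axes, in that order (R = Rz(yaw) Ry(pitch) Rx(roll)).
In Python, from cell import manip gives the robot as it stands.
- The arm moves only by the shell command python3 -m crank 'ROWS' [OPENING] [FORCE]. ROWS is JSON, a list of rows, each an object with "offset": the shift along the world's x, y, z in m, a list of three; "spin": the turn about the world's z in degrees. In form: [{"offset": [dx, dy, dz], "spin": spin}, ...]. A call has exactly 8 rows; each row is the pose to reach, as a shift and turn from the pose measured when the call began; what a row does not reach only later rows make up. A row lasts 1/12 s, in which the tool goes at most 41.7 mm and 7.16 degrees, less where a joint would pass 70% of its speed; a pose out of reach is approached as far as the arm can. A call with a gripper value outside its range is refused whole. OPENING is the opening, from 0 (shut) to 1 (fully open), set as the call begins (- or left out, the last holds). The fingers move at their own pace and stop on an object; FORCE is the grip in N (left out, the last holds). Time passes only in rows, so rows that repeat a pose let the fingers close, or fill a call up. It gives the time, the measured TCP pose, the force and the opening at its end, in the units of the state.
- manip.read_state(): the state, without advancing time (a new reading comes with each control period).
- manip.camera(name): name is "side" or "top"; returns a dict with "pixels" (400x640x3 uint8, red, green, blue), "fx", "fy", "cx", "cy" (pixels), "k1" (the pictures are not rectified: a ray, as slopes to the right and down, at radius r is drawn at 1 + k1 r^2 times it, then the intrinsics apply), "extrinsics" (4x4, takes a point from world to camera coordinates). Camera axes: x right, y down, z forward; pixel columns grow to the right and rows downward; lengths in mm; the calibration is good to about 2 mm. A picture is of the moment at which its call begins. There is no depth.
- manip.sign_off(): hands the job in, once; it reports no verdict.
Trained networks look in a picture, given as the dict that the camera call returned (one of the last four; its "shot" number tells which), for a name from the list of things; names that differ only in an ending like _2 or _b are one class to them, and where a whole thing is asked for, a point or a joint stands for the part that bears it (a point fixed in the world has none). Each returns a list of dicts, best first, with "conf" (0 to 1); they miss things now and then, are a little off and sometimes report something else, mostly with a low value. They report only what shows in the picture. A call takes as long as a camera call.
- manip.search_frame(picture, name): "location" ([x, y, z] in mm, in world coordinates, good to about 4 mm: the middle of the surface that is visible of it).
- manip.masks_of(picture, name): "mask" (400x640 bool, what is visible of it).
The state is a dict: "clock": time; "joints": joint angles; "qd": joint speeds; "effort": joint torques, N m; "eef_pos": TCP position; "eef_rot": TCP orientation; "wrist_force": force on the tool from outside, world axes, zero at the start; "moment": the same for the moment, N m; "finger_gap": finger opening in mm.
Only numpy, scipy, OpenCV 4.12 (cv2) and the standard library are available. Lean on these libraries where they do the work, as an engineer would, in place of code of your own. Each camera call takes 0.05 s, during which the arm holds its last target. There are 200 camera calls.

## Working session

There is one attempt and no reset: what is moved stays moved. The work goes in short steps, Python scripts to look and compute and a shell command to move; the robot and the scene stay as the last step left them, time stands still between calls to the robot, and variables do not carry over. Pictures are saved under pics/ and viewed, about 8 in all and at most 12, crops included, and the job is handed in when it is done.

```bash
ls; mkdir -p pics; python3 - <<'E'
from cell import manip
import cv2,numpy as np
s=manip.read_state();print({k:np.round(v,3).tolist() for k,v in s.items()})
for n in("top","side"):
    p=manip.camera(n);cv2.imwrite(f"pics/{n}0.png",p["pixels"][:,:,::-1])
    print(n,p["fx"],p["fy"],p["cx"],p["cy"],p["k1"],np.round(p["extrinsics"],3).tolist())
    for k in("keeper_red_top","keeper_yellow_top","keeper_green_top","keeper_blue_top","plug","disc","jig"):
        print(k,[(np.round(d["location"],1).tolist(),round(d["conf"],2)) for d in manip.search_frame(p,k)[:2]])
E
```

```text
pics
{'clock': 0.0, 'joints': [-1.307, 0.3, 1.522, 0.0, 1.321, -0.067], 'qd': [-0.001, -0.001, 0.0, 0.002, 0.001, 0.001], 'effort': [-0.001, -53.181, -35.274, 0.071, 0.024, -0.0], 'eef_pos': [178.558, -519.937, 204.879], 'eef_rot': [-3.14, -0.0, 0.331], 'wrist_force': [-0.586, 0.525, -0.491], 'moment': [0.01, 0.045, -0.021], 'finger_gap': 93.67}
top 361.69990692446476 361.69990692446476 313.62628400331954 199.29225761134518 0.025077521859054517 [[0.003, -1.0, -0.025, 10.823], [-1.0, -0.003, -0.027, 540.37], [0.027, 0.025, -0.999, 1041.342], [0.0, 0.0, 0.0, 1.0]]
keeper_red_top [([620.4, -3.6, 71.3], 0.65)]
keeper_yellow_top [([339.3, -436.0, 13.7], 0.67)]
keeper_green_top [([465.3, -33.8, 73.5], 0.41), ([592.2, -355.6, 21.6], 0.36)]
keeper_blue_top [([551.4, -105.1, 80.0], 0.45)]
plug [([539.9, -22.1, 60.2], 0.59), ([462.6, -35.9, 78.4], 0.51)]
disc [([546.5, -23.5, 30.3], 0.96), ([591.9, -352.8, 22.0], 0.68)]
jig [([542.4, -23.5, 20.2], 0.84), ([546.6, -22.5, 28.9], 0.55)]
side 510.1001335874672 510.1001335874672 315.6642167209697 207.46894437838145 -0.13715902048162934 [[-0.818, -0.574, -0.012, 449.623], [-0.277, 0.412, -0.868, 212.751], [0.504, -0.707, -0.496, 1192.336], [0.0, 0.0, 0.0, 1.0]]
keeper_red_top [([618.9, -1.7, 77.4], 0.44)]
keeper_yellow_top []
keeper_green_top []
keeper_blue_top [([526.8, 10.9, 21.0], 0.73), ([552.6, -101.4, 81.4], 0.47)]
plug [([457.1, 391.7, 70.5], 0.69), ([639.6, 422.9, 66.7], 0.5)]
disc [([526.5, -20.2, 32.2], 0.8)]
jig [([525.9, 9.2, 22.2], 0.76), ([559.9, -341.9, 24.9], 0.16)]
```

View pics/top0.png

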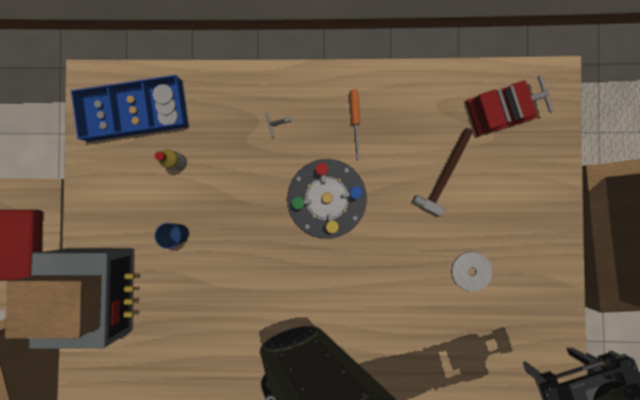

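View pics/side0.png

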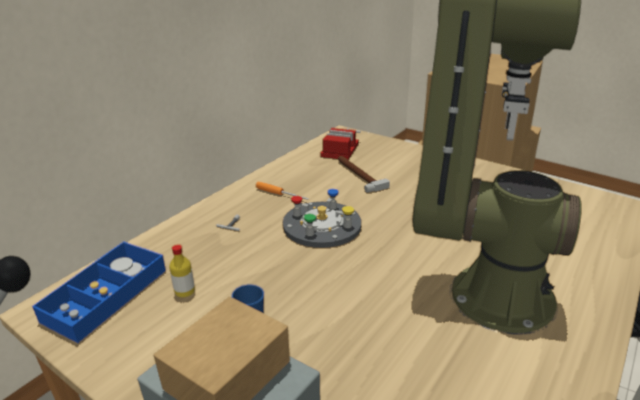

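The top view shows red at (321,169), yellow (332,227), green (298,203), blue (356,193) and the plug at (327,198). The side view shows the jig at about (322,222). Next I'll segment the caps and fit the jig pose.

```bash
cat > h.py <<'E'
from cell import manip
import cv2,numpy as np
from scipy.optimize import least_squares
C=["red","yellow","green","blue"]
def und(p,uv):
    d=np.array([(uv[0]-p["cx"])/p["fx"],(uv[1]-p["cy"])/p["fy"]]);q=d.copy()
    for _ in range(20): q=d/(1+p["k1"]*(q@q))
    return q
def toworld(p,uv,z):
    E=np.array(p["extrinsics"]);R,t=E[:3,:3],E[:3,3];o=-R.T@t;d=R.T@np.append(und(p,uv),1)
    return o+d*(z-o[2])/d[2]
def proj(p,X):
    E=np.array(p["extrinsics"]);c=E[:3,:3]@X+E[:3,3];q=c[:2]/c[2];q=q*(1+p["k1"]*(q@q))
    return q*p["fx"]+[p["cx"],p["cy"]]
HUE=dict(red=(174,6),yellow=(21,29),green=(50,85),blue=(108,122))
def caps(p,guess,r):
    """colour-weighted centroid near the guess"""
    hsv=cv2.cvtColor(p["pixels"],cv2.COLOR_RGB2HSV);H,S,V=cv2.split(hsv);out={}
    for c in C:
        a,b=HUE[c];m=((H>=a)&(H<=b)) if a<b else ((H>=a)|(H<=b))
        yy,xx=np.mgrid[:400,:640];m=m&(S>110)&(V>50)&(np.hypot(xx-guess[c][0],yy-guess[c][1])<r)
        out[c]=(xx[m].mean(),yy[m].mean(),m.sum()) if m.any() else None
    return out
E
python3 - <<'E'
from h import *
p=manip.camera("top")
cs=caps(p,dict(red=(321,169),yellow=(332,227),green=(298,203),blue=(356,193)),10)
P={c:toworld(p,cs[c][:2],75) for c in C}
for c in C: print(c,np.round(cs[c],1),P[c].round(1))
ang=dict(red=0,yellow=np.pi,green=np.pi/2,blue=-np.pi/2)
f=lambda v:np.concatenate([P[c][:2]-v[:2]-80*np.array([np.cos(v[2]+ang[c]),np.sin(v[2]+ang[c])]) for c in C])
r=least_squares(f,[540,-22,.2]);print(r.x,np.degrees(r.x[2]),r.fun.round(1))
for c in C: print(c,(r.x[:2]+80*np.array([np.cos(r.x[2]+ang[c]),np.sin(r.x[2]+ang[c])])).round(1))
q=manip.camera("side")
for c in C:
    X=np.append(r.x[:2]+80*np.array([np.cos(r.x[2]+ang[c]),np.sin(r.x[2]+ang[c])]),76);print(c,"side",proj(q,X).round(1))
a=cv2.resize(p["pixels"][145:250,270:385],None,fx=4,fy=4,interpolation=3)
b=cv2.resize(q["pixels"][180:252,275:370],None,fx=4,fy=4,interpolation=3)
h=max(a.shape[0],b.shape[0]);b=cv2.copyMakeBorder(b,0,h-b.shape[0],0,0,0)
im=np.hstack([a,b])[:,:,::-1];print(im.shape);cv2.imwrite("pics/crop0.png",im[:, :])
E
```

```text
red [321.3 168.6 125. ] [622.   -9.7  75. ]
yellow [331.7 226.6 137. ] [464.7 -38.3  75. ]
green [297.4 202.9 104. ] [528.6  54.7  75. ]
blue [355.6 192.3 121. ] [ 557.6 -102.8   75. ]
[ 5.43245300e+02 -2.40275811e+01  1.80914608e-01] 10.365643467601926 [ 0.1 -0.1  0.2  0.1 -0.2  0.1 -0.  -0.1]
red [621.9  -9.6]
yellow [464.6 -38.4]
green [528.9  54.7]
blue [ 557.6 -102.7]
red side [296.7 197.4]
yellow side [348.3 208.4]
green side [309.9 216. ]
blue side [333.  190.6]
(420, 840, 3)
```

View pics/crop0.png

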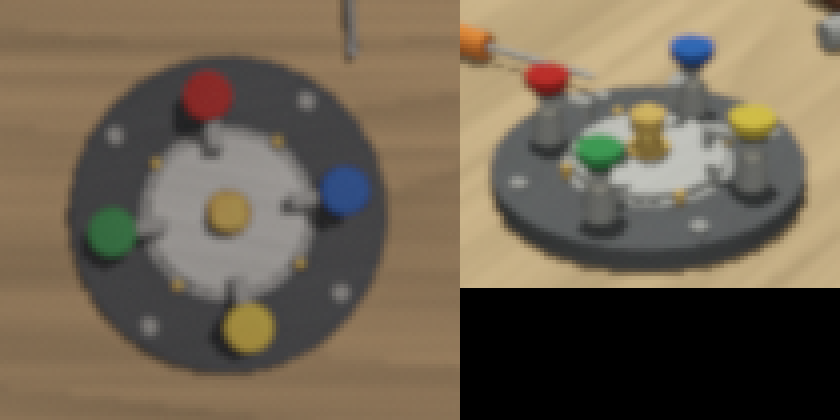

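The four caps fit an 80 mm cross to within 0.2 mm, with the jig centre at (543.2, -24.0) and its yaw at 10.4°. I'll shut the fingers and travel to above red.

```bash
python3 -m crank '[{"offset":[0.013,0.015,0],"spin":0},{"offset":[0.035,0.040,0],"spin":0},{"offset":[0.059,0.068,0],"spin":0},{"offset":[0.085,0.098,0],"spin":0},{"offset":[0.111,0.128,0],"spin":0},{"offset":[0.137,0.158,0],"spin":0},{"offset":[0.163,0.188,0],"spin":0},{"offset":[0.189,0.218,0],"spin":0}]' 0 10
```

```text
clock: 1.57
eef_pos: [368.5, -300.5, 205.7]
eef_rot: [3.141, -0.0, 0.331]
wrist_force: [0.7, -0.4, -0.2]
finger_gap: 43.9
```

```bash
python3 -m crank '[{"offset":[0.025,0.029,-0.005],"spin":0},{"offset":[0.050,0.058,-0.015],"spin":0},{"offset":[0.075,0.087,-0.025],"spin":0},{"offset":[0.100,0.116,-0.035],"spin":0},{"offset":[0.125,0.145,-0.045],"spin":0},{"offset":[0.150,0.174,-0.055],"spin":0},{"offset":[0.175,0.203,-0.065],"spin":0},{"offset":[0.198,0.229,-0.075],"spin":0}]'
```

```text
clock: 2.23
eef_pos: [567.7, -69.5, 130.2]
eef_rot: [3.141, -0.001, 0.331]
wrist_force: [-0.2, -0.1, 0.2]
finger_gap: 0.4
```

```bash
python3 -m crank '[{"offset":[0.024,0.026,-0.003],"spin":0},{"offset":[0.044,0.048,-0.008],"spin":0},{"offset":[0.054,0.060,-0.015],"spin":0},{"offset":[0.054,0.060,-0.023],"spin":0},{"offset":[0.054,0.060,-0.031],"spin":0},{"offset":[0.054,0.060,-0.038],"spin":0},{"offset":[0.054,0.060,-0.040],"spin":0},{"offset":[0.054,0.060,-0.040],"spin":0}]'
python3 - <<'E'
from h import *
p=manip.camera("top");q=manip.camera("side")
a=cv2.resize(p["pixels"][135:250,260:385],None,fx=3.3,fy=3.3,interpolation=3)
b=cv2.resize(q["pixels"][150:265,265:375],None,fx=3.3,fy=3.3,interpolation=3)
cv2.imwrite("pics/red1.png",np.hstack([a,b])[:,:,::-1])
E
```

```text
clock: 2.9
eef_pos: [621.1, -10.3, 89.8]
eef_rot: [3.141, 0.0, 0.33]
wrist_force: [0.5, 0.1, -0.0]
finger_gap: 0.7
```

View pics/red1.png

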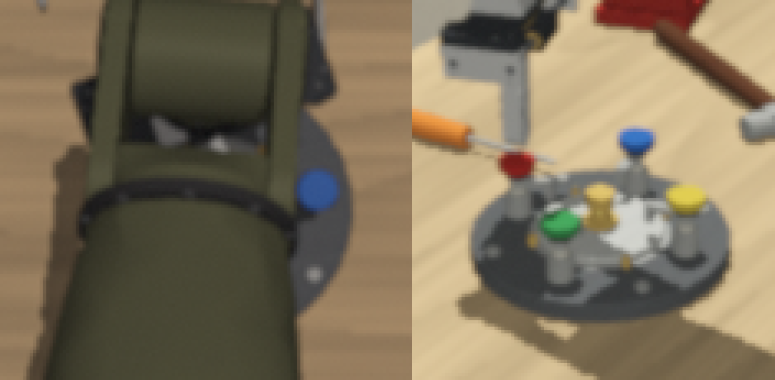

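The side view shows the shut fingertip centred just above the red cap (crop 515,150). Next I'll find contact.

```bash
python3 -m crank '[{"offset":[0.001,0,-0.004],"spin":0},{"offset":[0.001,0.0005,-0.008],"spin":0},{"offset":[0.001,0.0005,-0.010],"spin":0},{"offset":[0.001,0.0005,-0.012],"spin":0},{"offset":[0.001,0.0005,-0.014],"spin":0},{"offset":[0.001,0.0005,-0.015],"spin":0},{"offset":[0.001,0.0005,-0.016],"spin":0},{"offset":[0.001,0.0005,-0.016],"spin":0}]'
```

```text
clock: 3.67
eef_pos: [622.6, -9.6, 74.7]
eef_rot: [3.141, -0.001, 0.33]
wrist_force: [-0.4, 0.5, 2.4]
finger_gap: 0.4
```

```bash
python3 -m crank '[{"offset":[0,0,-0.001],"spin":0},{"offset":[0,0,-0.002],"spin":0},{"offset":[0,0,-0.003],"spin":0},{"offset":[0,0,-0.004],"spin":0},{"offset":[0,0,-0.005],"spin":0},{"offset":[0,0,-0.006],"spin":0},{"offset":[0,0,-0.007],"spin":0},{"offset":[0,0,-0.007],"spin":0}]'
```

```text
clock: 4.33
eef_pos: [622.6, -9.6, 67.5]
eef_rot: [3.141, -0.001, 0.33]
wrist_force: [-1.2, 0.4, 2.1]
finger_gap: 0.6
```

```bash
python3 -m crank '[{"offset":[0,0,-0.001],"spin":0},{"offset":[0,0,-0.002],"spin":0},{"offset":[0,0,-0.002],"spin":0},{"offset":[0,0,-0.002],"spin":0},{"offset":[0,0,-0.002],"spin":0},{"offset":[0,0,-0.002],"spin":0},{"offset":[0,0,-0.002],"spin":0},{"offset":[0,0,-0.002],"spin":0}]'
```

```text
clock: 5.0
eef_pos: [622.6, -9.6, 65.5]
eef_rot: [3.141, -0.001, 0.33]
wrist_force: [-0.9, 0.7, 2.2]
finger_gap: 0.7
```

```bash
python3 -m crank '[{"offset":[0,0,0.010],"spin":0},{"offset":[0,0,0.035],"spin":0},{"offset":[-0.020,-0.004,0.045],"spin":0},{"offset":[-0.053,-0.010,0.045],"spin":0},{"offset":[-0.088,-0.016,0.045],"spin":0},{"offset":[-0.123,-0.023,0.045],"spin":0},{"offset":[-0.148,-0.027,0.042],"spin":0},{"offset":[-0.158,-0.029,0.036],"spin":0}]'
python3 - <<'E'
from h import *
q=manip.camera("side")
b=cv2.resize(q["pixels"][165:250,265:375],None,fx=6,fy=6,interpolation=3)
cv2.imwrite("pics/red2.png",b[:,:,::-1])
E
```

```text
clock: 5.67
eef_pos: [462.4, -38.9, 102.5]
eef_rot: [3.14, -0.002, 0.33]
wrist_force: [0.1, -0.5, 0.1]
finger_gap: 0.4
```

View pics/red2.png

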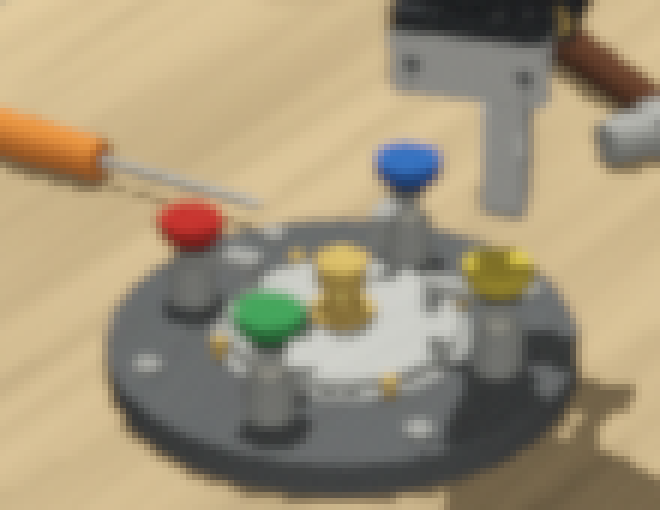

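Red has sunk (crop 190,222), and the tip is now above yellow (500,215 over 498,270).

```bash
python3 -m crank '[{"offset":[0.002,0.0005,-0.006],"spin":0},{"offset":[0.002,0.0005,-0.013],"spin":0},{"offset":[0.002,0.0005,-0.019],"spin":0},{"offset":[0.002,0.0005,-0.023],"spin":0},{"offset":[0.002,0.0005,-0.025],"spin":0},{"offset":[0.002,0.0005,-0.027],"spin":0},{"offset":[0.002,0.0005,-0.029],"spin":0},{"offset":[0.002,0.0005,-0.029],"spin":0}]'
```

```text
clock: 6.38
eef_pos: [463.9, -38.3, 72.1]
eef_rot: [3.141, -0.0, 0.33]
wrist_force: [-0.3, 0.9, 1.0]
finger_gap: 0.3
```

```bash
python3 -m crank '[{"offset":[0,0,-0.001],"spin":0},{"offset":[0,0,-0.002],"spin":0},{"offset":[0,0,-0.003],"spin":0},{"offset":[0,0,-0.004],"spin":0},{"offset":[0,0,-0.005],"spin":0},{"offset":[0,0,-0.006],"spin":0},{"offset":[0,0,-0.006],"spin":0},{"offset":[0,0,-0.006],"spin":0}]'
```

```text
clock: 7.05
eef_pos: [464.0, -38.3, 66.1]
eef_rot: [3.141, -0.0, 0.33]
wrist_force: [0.0, 0.7, 1.7]
finger_gap: 0.2
```

```bash
python3 -m crank '[{"offset":[0,0,-0.0005],"spin":0},{"offset":[0,0,-0.001],"spin":0},{"offset":[0,0,-0.001],"spin":0},{"offset":[0,0,-0.001],"spin":0},{"offset":[0,0,-0.001],"spin":0},{"offset":[0,0,-0.001],"spin":0},{"offset":[0,0,-0.001],"spin":0},{"offset":[0,0,-0.001],"spin":0}]'; python3 - <<'E'
from h import *
f=[]
for _ in range(4): manip.camera("side");f.append(manip.read_state()["wrist_force"])
print(np.round(f,1).tolist())
E
```

```text
clock: 7.72
eef_pos: [464.0, -38.3, 65.1]
eef_rot: [3.141, -0.0, 0.33]
wrist_force: [-0.4, 1.1, 2.2]
finger_gap: 0.6
[[-0.4, 1.9, 2.2], [-0.0, 1.8, 2.7], [-0.6, 1.0, 1.6], [-0.8, 1.7, 1.7]]
```

Yellow is down about 11.5 mm. Next is green.

```bash
python3 -m crank '[{"offset":[0,0,0.010],"spin":0},{"offset":[0,0,0.035],"spin":0},{"offset":[0.009,0.013,0.045],"spin":0},{"offset":[0.026,0.037,0.045],"spin":0},{"offset":[0.044,0.063,0.045],"spin":0},{"offset":[0.058,0.083,0.042],"spin":0},{"offset":[0.065,0.093,0.036],"spin":0},{"offset":[0.065,0.093,0.030],"spin":0}]'
python3 - <<'E'
from h import *
q=manip.camera("side")
b=cv2.resize(q["pixels"][165:250,265:375],None,fx=6,fy=6,interpolation=3)
cv2.imwrite("pics/yel2.png",b[:,:,::-1])
E
```

```text
clock: 8.58
eef_pos: [529.7, 56.0, 94.9]
eef_rot: [3.141, -0.001, 0.332]
wrist_force: [0.5, -0.2, -0.6]
finger_gap: 0.7
```

View pics/yel2.png

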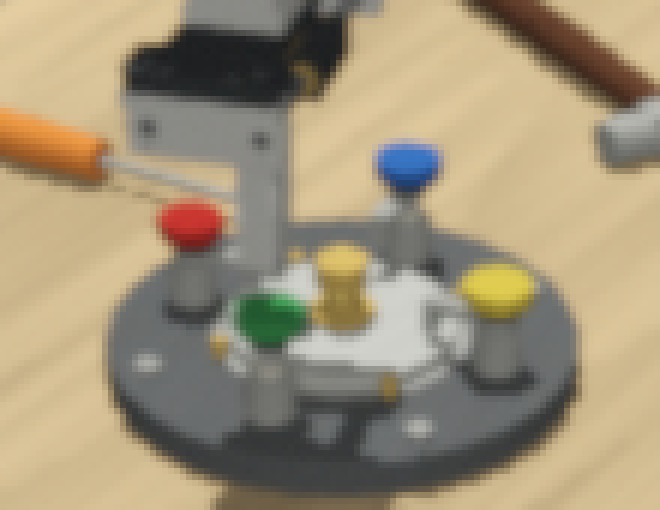

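Yellow has visibly sunk (crop 498,290), and the tip is over green (262,265 above 268,318).

```bash
python3 -m crank '[{"offset":[-0.001,-0.001,-0.006],"spin":0},{"offset":[-0.001,-0.0015,-0.012],"spin":0},{"offset":[-0.001,-0.0015,-0.016],"spin":0},{"offset":[-0.001,-0.0015,-0.018],"spin":0},{"offset":[-0.001,-0.0015,-0.020],"spin":0},{"offset":[-0.001,-0.0015,-0.021],"spin":0},{"offset":[-0.001,-0.0015,-0.022],"spin":0},{"offset":[-0.001,-0.0015,-0.022],"spin":0}]'
```

```text
clock: 9.3
eef_pos: [527.3, 53.2, 71.4]
eef_rot: [3.141, 0.001, 0.331]
wrist_force: [-0.2, -2.6, 1.7]
finger_gap: 0.5
```

```bash
python3 -m crank '[{"offset":[0,0,-0.001],"spin":0},{"offset":[0,0,-0.002],"spin":0},{"offset":[0,0,-0.003],"spin":0},{"offset":[0,0,-0.004],"spin":0},{"offset":[0,0,-0.005],"spin":0},{"offset":[0,0,-0.006],"spin":0},{"offset":[0,0,-0.006],"spin":0},{"offset":[0,0,-0.006],"spin":0}]'
```

```text
clock: 9.97
eef_pos: [527.4, 53.3, 65.4]
eef_rot: [3.141, 0.001, 0.331]
wrist_force: [-0.0, -0.7, 0.7]
finger_gap: 0.7
```

```bash
python3 - <<'E'
from h import *
f=[]
for _ in range(6): q=manip.camera("side");f.append(manip.read_state()["wrist_force"])
print(np.round(f,1).tolist())
b=cv2.resize(q["pixels"][165:250,265:375],None,fx=6,fy=6,interpolation=3)
cv2.imwrite("pics/gr2.png",b[:,:,::-1])
E
```

```text
[[-0.1, -0.9, 1.0], [-0.4, -1.5, 1.4], [0.9, -1.3, 1.2], [-1.3, -0.9, 0.6], [-0.5, -1.2, 2.6], [-0.0, -1.2, 2.5]]
```

View pics/gr2.png

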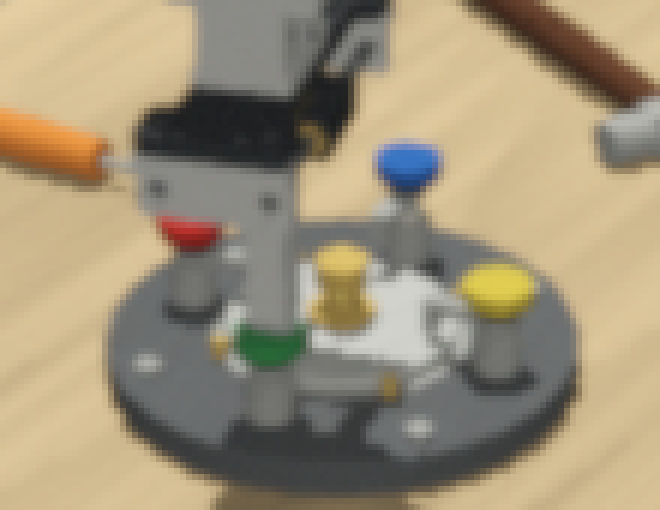

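The tip sits on green, which is well down (crop 270,345). Blue is next.

```bash
python3 -m crank '[{"offset":[0,0,0.010],"spin":0},{"offset":[0,0,0.035],"spin":0},{"offset":[0.004,-0.020,0.045],"spin":0},{"offset":[0.010,-0.053,0.045],"spin":0},{"offset":[0.017,-0.088,0.045],"spin":0},{"offset":[0.024,-0.123,0.045],"spin":0},{"offset":[0.029,-0.147,0.042],"spin":0},{"offset":[0.030,-0.156,0.038],"spin":0}]'
```

```text
clock: 10.93
eef_pos: [557.9, -105.7, 104.2]
eef_rot: [3.141, 0.0, 0.329]
wrist_force: [-0.5, -0.0, 1.0]
finger_gap: 0.6
```

```bash
python3 -m crank '[{"offset":[0,0.001,-0.006],"spin":0},{"offset":[0,0.0025,-0.014],"spin":0},{"offset":[0,0.0025,-0.021],"spin":0},{"offset":[0,0.0025,-0.025],"spin":0},{"offset":[0,0.0025,-0.027],"spin":0},{"offset":[0,0.0025,-0.029],"spin":0},{"offset":[0,0.0025,-0.031],"spin":0},{"offset":[0,0.0025,-0.031],"spin":0}]'
```

```text
clock: 11.6
eef_pos: [558.1, -102.8, 73.2]
eef_rot: [3.141, 0.0, 0.329]
wrist_force: [-0.7, 1.9, 2.2]
finger_gap: 0.4
```

```bash
python3 -m crank '[{"offset":[0,0,-0.001],"spin":0},{"offset":[0,0,-0.002],"spin":0},{"offset":[0,0,-0.003],"spin":0},{"offset":[0,0,-0.004],"spin":0},{"offset":[0,0,-0.005],"spin":0},{"offset":[0,0,-0.006],"spin":0},{"offset":[0,0,-0.006],"spin":0},{"offset":[0,0,-0.006],"spin":0}]'
```

```text
clock: 12.27
eef_pos: [558.1, -102.8, 67.1]
eef_rot: [3.141, 0.0, 0.329]
wrist_force: [0.3, 0.7, 2.1]
finger_gap: 0.3
```

```bash
python3 -m crank '[{"offset":[0,0,-0.001],"spin":0},{"offset":[0,0,-0.0018],"spin":0},{"offset":[0,0,-0.0018],"spin":0},{"offset":[0,0,-0.0018],"spin":0},{"offset":[0,0,-0.0018],"spin":0},{"offset":[0,0,-0.0018],"spin":0},{"offset":[0,0,-0.0018],"spin":0},{"offset":[0,0,-0.0018],"spin":0}]'
```

```text
clock: 12.93
eef_pos: [558.1, -102.8, 65.3]
eef_rot: [3.141, 0.0, 0.329]
wrist_force: [-0.3, 1.1, 1.3]
finger_gap: 0.5
```

```bash
python3 -m crank '[{"offset":[0,0,0.010],"spin":0},{"offset":[0,0,0.035],"spin":0},{"offset":[0,0,0.065],"spin":0},{"offset":[-0.010,-0.015,0.090],"spin":0},{"offset":[-0.030,-0.040,0.100],"spin":0},{"offset":[-0.055,-0.068,0.105],"spin":0},{"offset":[-0.080,-0.096,0.105],"spin":0},{"offset":[-0.100,-0.115,0.105],"spin":0}]'
```

```text
clock: 13.6
eef_pos: [456.5, -219.6, 171.4]
eef_rot: [3.139, -0.001, 0.328]
wrist_force: [-0.1, -0.5, 0.1]
finger_gap: 0.3
```

```bash
python3 -m crank '[{"offset":[-0.020,-0.024,0],"spin":0},{"offset":[-0.040,-0.048,0],"spin":0},{"offset":[-0.060,-0.074,0],"spin":0},{"offset":[-0.080,-0.100,0],"spin":0},{"offset":[-0.100,-0.120,0],"spin":0},{"offset":[-0.110,-0.130,0],"spin":0},{"offset":[-0.110,-0.130,0],"spin":0},{"offset":[-0.110,-0.130,0],"spin":0}]'
python3 - <<'E'
from h import *
p=manip.camera("top");q=manip.camera("side")
cs=caps(p,dict(red=(321,169),yellow=(332,227),green=(298,203),blue=(356,193)),10)
print({c:np.round(cs[c],1) for c in C if cs[c]})
XY=dict(red=(621.9,-9.6),yellow=(464.6,-38.4),green=(528.9,54.7),blue=(557.6,-102.7))
for c in C:
  X=np.array([*XY[c],78.]);print(c,"v at full up/limit8/11.5:",[proj(q,X-[0,0,d])[1].round(1) for d in(0,8,11.5)])
g={c:proj(q,np.array([*XY[c],63])) for c in C};print({c:np.round(v,1) for c,v in caps(q,g,9).items() if v})
b0=cv2.imread("pics/side0.png")[:,:,::-1]; print("before",{c:np.round(v,1) for c,v in caps({"pixels":np.ascontiguousarray(b0)},{c:proj(q,np.array([*XY[c],73])) for c in C},9).items() if v})
a=cv2.resize(p["pixels"][145:250,270:385],None,fx=3.4,fy=3.4,interpolation=3)
b=cv2.resize(q["pixels"][165:270,265:380],None,fx=3.4,fy=3.4,interpolation=3)
cv2.imwrite("pics/end.png",np.hstack([a,b])[:,:,::-1])
E
```

```text
clock: 14.27
eef_pos: [346.3, -349.8, 171.8]
eef_rot: [3.139, -0.001, 0.327]
wrist_force: [0.0, 0.2, -0.2]
finger_gap: 0.4
{'red': array([321.3, 168.9, 127. ]), 'yellow': array([331.5, 226.4, 131. ]), 'green': array([297.8, 203. , 102. ]), 'blue': array([355.3, 192.5, 121. ])}
red v at full up/limit8/11.5: [np.float64(196.8), np.float64(199.2), np.float64(200.3)]
yellow v at full up/limit8/11.5: [np.float64(207.7), np.float64(210.2), np.float64(211.3)]
green v at full up/limit8/11.5: [np.float64(215.3), np.float64(217.9), np.float64(219.0)]
blue v at full up/limit8/11.5: [np.float64(190.1), np.float64(192.4), np.float64(193.5)]
{'red': array([296.4, 202.2,  64. ]), 'yellow': array([347.7, 212.9,  89. ]), 'green': array([309.6, 221. ,  66. ]), 'blue': array([332.5, 195.9,  34. ])}
before {'red': array([296.3, 199.2,  66. ]), 'yellow': array([347.6, 209.7,  87. ]), 'green': array([309.5, 217.7,  64. ]), 'blue': array([332.4, 192.6,  40. ])}
```

View pics/end.png

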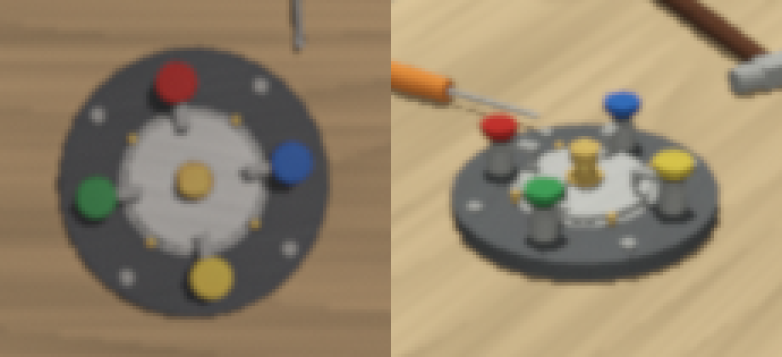

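All four caps dropped 3.0–3.3 px in the side view, about 10 mm from where they started. The plug (crop 194,181) and the disc look unmoved, and the arm is clear.

```bash
python3 -c "
from cell import manip
print(manip.sign_off())"
```

```text
the job is handed in; nothing more can be done
None
```

I pressed the keepers one at a time with the shut fingertips, in the order red, yellow, green, blue, and handed the job in at about 14.4 s. All four should have sunk well past the white band without reaching the hard stop.

- **Depth:** I stopped each press with the tip at 65.1–65.5 mm. Allowing for the rubber cushion, that puts the keepers about 11–12 mm down; the band is sunk at 8 mm and the stop is at 14 mm.
- **Side camera check:** all four caps dropped 3.0–3.3 pixels, about 10 mm from where they started. This agrees with the tip heights, since the keepers could start up to 3 mm down. The picture is too coarse to show the white bands themselves.
- **Force:** the vertical force I read while pressing never passed 2.7 N, and nothing suggested a keeper had hit its stop. I only read it at the end of each move and in a few extra readings. Green and blue read a little low at times (0.6–2.6 N, noisy), but both caps had clearly moved down.
- **Surroundings:** in the last pictures the disc and plug look unmoved, and the arm was clear of everything. I did not measure the hammer and other items around the jig again, but the arm went nowhere near their height.

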